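# Take the stop out of the bench rail

### The arm

A 6-joint arm with a two-finger parallel gripper is mounted at the origin on the work surface. World frame = base frame: x ahead of the robot, y to its left, z up, the work surface at z = 0. Lengths are in mm, angles in degrees, forces in N, time in s.
With the tool pointing down it reaches from about 275 to 850 mm from the base axis. Payload 5.2 kg.
Tool frame: the origin (TCP) lies midway between the tips of the shut fingers; the grasp point (between the pads) lies 19 mm behind it; z points along the fingers, y is the direction in which the jaws open and shut (so a half turn about z gives the same grasp; the last joint's range is limited). The gripper opens to 85 mm and grips with 20 to 120 N. Pads are 22 mm wide; open, the fingers measure 114 mm over their backs; the gripper's body (76 mm by 85 mm) begins 54 mm behind the grasp point. The pads swing forward as they close: fully open they stand 13 mm farther back than shut.
Start: joints at [-74.874, 14.817, 87.949, -0, 77.235, -11.62], TCP at [247.537, -491.152, 231.31] pointing down, gripper open.
Joint ranges: [-179.93, 179.93], [-52.35, 119.4], [10.71, 147.94], [-69.91, 249.91], [12.55, 155.21], [-178.61, 178.61]. Speed limits (degrees/s): [147.25, 147.25, 180, 180, 180, 180].

### API

Orientations are given as [roll, pitch, yaw] about the fixed x, y, z axes, in that order (R = Rz(yaw) Ry(pitch) Rx(roll)).
In Python, from rig import bot gives the robot as it stands. Calls block until the motion is done:
- bot.move_to(position, orientation): joint-space move of the TCP to a pose.
- bot.move_l(position, frame=None, max_speed=150, max_force=None): straight line of the TCP; frame=None keeps the orientation; max_speed is the mean speed in mm/s. With max_force (N) it stops when the force on the tool has changed by that much, and returns True; else False.
- bot.movej(angles): joint-space move.
- bot.grip(opening, strength=None): finger opening in mm; strength is the grip in N (None keeps the last); returns when the fingers have stopped.
- bot.dwell(seconds).
- bot.inverse_kinematics(position, orientation): joint angles nearest the present ones, or None.
- bot.get_state(): the state.
- bot.read_camera(name): name is "scene" or "side" or "wrist"; returns the picture (384x512x3 uint8, red, green, blue); there is no depth.
- bot.calibration(name): a dict with "camera_matrix" (3x3 intrinsics, pixels), "world_from_camera" (4x4, takes a point from camera to world coordinates). Camera axes: x right, y down, z forward; pixel columns grow to the right and rows downward; lengths in mm; the calibration is good to about 2 mm. The wrist camera is an equidistant fisheye: a pixel r from the principal point sees the ray r / f radians off the axis. A picture is of the moment at which its call begins: read the wrist's pose just before it. calibration takes no time and is no camera call; for the wrist camera it gives the pose at the moment of the call.
A pose or a line that the arm cannot do raises bot.IKError and nothing moves.
- bot.close_job(): hands the job in, once; it reports no verdict.
Trained networks look in the newest picture that a camera, given by its name, has taken for a name from the list of things; names that differ only in an ending like _2 or _b are one class to them, and where a whole thing is asked for, a point or a joint stands for the part that bears it (a point fixed in the world has none). Each returns a list of dicts, best first, with "score" (0 to 1); they miss things now and then, are a little off and sometimes report something else, mostly with a low value. They report only what shows in the picture. A call takes as long as a camera call. They do not tell look-alikes from the thing itself.
- bot.regions_of(name, camera): "region" (384x512 bool, what is visible of it) and "rect" ([left, top, right, bottom] in pixels, round what is visible of it).
- bot.pinpoint(name, camera): "position" ([column, row] in pixels: a listed point, or the origin of a listed thing).
The state is a dict: "time": time; "joints": joint angles; "qvel": joint speeds; "tau": joint torques, N m; "tcp_pos": TCP position; "tool_rot": TCP orientation; "wrist_force": force on the tool from outside, world axes, zero at the start; "torque": the same for the moment, N m; "finger_gap": finger opening in mm.
Only numpy, scipy, OpenCV 4.12 (cv2) and the standard library are available. Lean on these libraries where they do the work, as an engineer would, in place of code of your own. Each camera call takes 0.05 s, during which the arm holds its last target.

### The job

Take the flat-sided stop out of the slotted rail on the bioreactor bench: slide it along the slot to the open end of the rail, lift it out there, and stand it upright on its foot in the empty white tray. Leave the filter holder that shares the rail where it is.

Things in the scene. Friction and masses are not known exactly. Their poses are not given: they have to be found in the camera images.
- stop: Dark steel stop, its foot in the rail's slot (a like one is loose on the bench), 76 mm tall, about 180 g. Origin: centre of foot's underside; z up, x along rail to its open end. Foot 40 (x) by 28 (y) by 8 mm; neck 12 mm thick; block 40 by 36 mm at z = 21 to 31; above it, to z = 76, the upright grip plate, 40 long (x), 14 thick (y). Slides easily; cannot rise until its foot clears the lips.
- rail: Fixed aluminium T-slot rail, 300 (x) by 54 (y) mm. Origin: centre of underside; x points to the open end, z up. Slot floor z = 6; side walls to z = 18, channel 34 wide. Lips (z = 18 to 24) leave a 17 mm slot from x = -150 to +70; beyond, to +150, none: past x = +90 the stop lifts out. It starts at x = -45 to +10, nothing between it and the open end; -x end is closed.
- tray: The empty, open white plastic tray, fixed to the bench. Outside 160 (x) by 200 (y) by 30 mm high, walls and floor 5 mm thick. Origin: centre of its underside; z up.
- filter_holder: Filter holder, to be left alone: a round post with an upright white disc 48 mm across, 96 mm tall, on a foot like the stop's, loose in the same slot near its closed end, 65 to 135 mm behind the stop. Origin: centre of the underside of its foot; z up.
There are look-alikes about, which are no part of the job. Leave any orange or pink look-alike of the stop alone.

How it is judged (in metres and radians):
On the way, in this order (a step that is already met when the one before it is completed fails the run):
1. the stop, still down in the rail, has been slid clear of the lips at the open end (x of stop in the frame of rail above 0.085 m and z of stop in the frame of rail below 0.025 m and y of stop in the frame of rail between -0.02 and 0.02 m).
2. the stop has been lifted out of the rail (z of stop in the frame of rail above 0.03 m).
At the end, for the whole second after the job is handed in: The stop stands upright (within 10 degrees) on its foot on the floor of the tray, inside its walls, released and at rest, and the filter holder is within 20 mm of where it began (x of stop in the frame of tray between -0.075 and 0.075 m and y of stop in the frame of tray between -0.095 and 0.095 m and z of stop in the frame of tray below 0.012 m and angle between stop's own z axis and vertical below 0.17 rad and linear speed of stop below 0.03 m/s and distance of filter_holder from where it was at the start of the episode below 0.02 m); the robot touches nothing.
It fails at once if the filter holder is moved more than 20 mm (distance of filter_holder from where it was at the start of the episode above 0.02 m).
It also fails if it takes over 38 s, if anything falls off the work surface, if the arm or the gripper's body presses on something with over 40 N, if the wrist force passes 120 N, or if a joint passes its speed limit or range.

## Working session

There is one attempt and no reset: what is moved stays moved. The work goes in short steps, each a Python script; the robot and the scene stay as the last script left them, time stands still between calls to the robot, and variables do not carry over. Pictures are saved under pics/ and viewed, and the job is handed in when it is done.

```bash
ls; mkdir -p pics
cat > h.py <<'E'
import numpy as np, cv2
from rig import bot
def save(im,n): cv2.imwrite('pics/'+n,im[...,::-1])
def ray(c,px):
    k=bot.calibration(c);K=np.array(k['camera_matrix']);T=np.array(k['world_from_camera'])
    d=np.linalg.inv(K)@[px[0],px[1],1.];return T[:3,3],T[:3,:3]@d
def onz(c,px,z):
    o,d=ray(c,px);return o+d*(z-o[2])/d[2]
def proj(c,P):
    k=bot.calibration(c);K=np.array(k['camera_matrix']);T=np.linalg.inv(np.array(k['world_from_camera']))
    p=T[:3,:3]@np.asarray(P,float)+T[:3,3];q=K@p;return q[:2]/q[2]
E
python3 - <<'E'
from h import *
for c in('scene','side'):
    im=bot.read_camera(c);save(im,c+'0.png')
    print(c,np.round(bot.calibration(c)['world_from_camera'],2).tolist(),np.round(bot.calibration(c)['camera_matrix'],1).tolist())
    for n in('stop','rail','tray','filter_holder'):
        for r in bot.pinpoint(n,c): print(n,np.round(r['position']),round(r['score'],2))
        for r in bot.regions_of(n,c): print('  reg',n,r['rect'],round(r['score'],2))
print(bot.get_state()['time'])
E
```

```text
pics
scene [[-0.32, 0.72, -0.62, 1104.1], [0.95, 0.23, -0.22, 234.24], [-0.01, -0.66, -0.75, 786.58], [0.0, 0.0, 0.0, 1.0]] [[358.6, 0.0, 252.5], [0.0, 358.6, 195.1], [0.0, 0.0, 1.0]]
stop [306. 223.] 0.73
stop [333. 232.] 0.69
stop [316. 200.] 0.66
stop [375. 253.] 0.6
stop [354. 214.] 0.57
stop [280. 184.] 0.55
  reg stop [298.5, 206.1, 314.4, 231.1] 0.85
  reg stop [348.0, 190.7, 362.2, 216.1] 0.66
  reg stop [367.4, 233.1, 391.7, 261.3] 0.57
  reg stop [306.8, 178.7, 326.8, 204.7] 0.54
rail [287. 221.] 0.79
  reg rail [232.8, 198.4, 348.8, 247.1] 0.98
  reg rail [298.2, 205.8, 316.1, 228.1] 0.17
tray [144. 200.] 0.95
tray [335. 233.] 0.75
filter_holder [336. 234.] 0.57
  reg filter_holder [329.9, 208.5, 341.6, 233.7] 0.81
side [[-0.68, -0.36, 0.64, -165.94], [-0.73, 0.33, -0.6, 619.69], [0.01, -0.87, -0.49, 531.4], [0.0, 0.0, 0.0, 1.0]] [[457.0, 0.0, 254.0], [0.0, 457.0, 192.5], [0.0, 0.0, 1.0]]
stop [264. 231.] 0.97
stop [218. 248.] 0.88
stop [ 98. 257.] 0.64
stop [184. 218.] 0.61
stop [160. 269.] 0.58
  reg stop [172.9, 185.9, 195.8, 224.8] 0.95
  reg stop [147.3, 229.1, 174.5, 274.4] 0.92
  reg stop [203.0, 211.7, 229.8, 250.5] 0.86
  reg stop [250.9, 200.5, 277.1, 233.6] 0.77
rail [184. 224.] 0.73
rail [198. 218.] 0.64
  reg rail [131.8, 182.9, 258.1, 252.7] 0.93
tray [318. 158.] 0.88
  reg tray [273.0, 133.0, 323.3, 175.0] 0.73
filter_holder [150. 235.] 0.69
  reg filter_holder [142.1, 195.0, 160.7, 232.9] 0.89
0.9
```

Run:
```python
import cv2
a=cv2.imread('pics/scene0.png');cv2.imwrite('pics/s1.png',cv2.resize(a[140:300,110:420],None,fx=2.5,fy=2.5,interpolation=2))
a=cv2.imread('pics/side0.png');cv2.imwrite('pics/d1.png',cv2.resize(a[110:310,80:346],None,fx=2.9,fy=2.9,interpolation=2))
```

```text
(no output)
```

View pics/scene0.png

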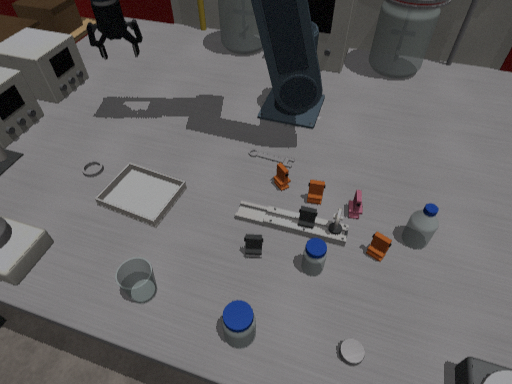

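View pics/s1.png

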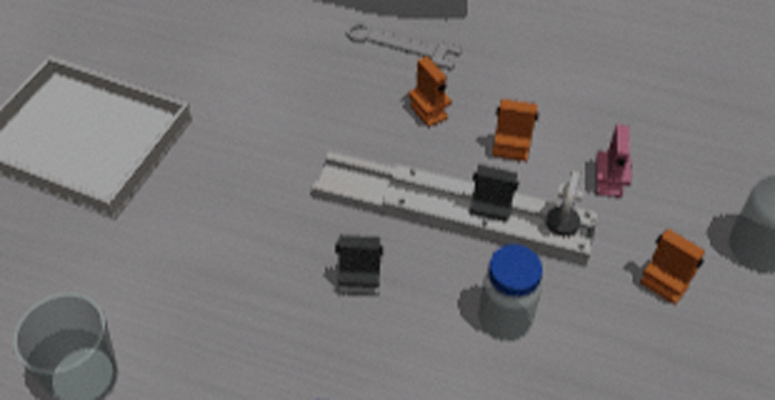

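View pics/d1.png

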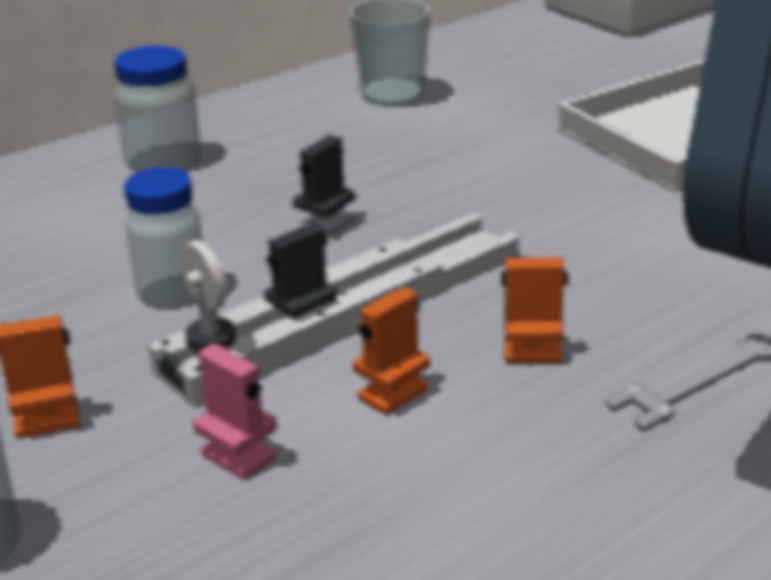

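Candidates for the stop in the scene image: dark one in the rail (306,217), loose dark one on the bench (254,245), orange (282,178), (316,190), (379,246), pink (356,205). The one standing in the slot, in front of the filter holder (338,222), is the target. Both crops show it. Next I fit the rail, stop and tray poses.

```bash
cat > fit.py <<'E'
from h import *
from scipy.optimize import least_squares
S=lambda u,v:('scene',(u/2.5+110-.3,v/2.5+140-.3))
D=lambda u,v:('side',(u/2.9+80-.33,v/2.9+110-.33))
ends=[(S(328,153),(150,'a',18)),(S(313,184),(150,'b',18)),(S(590,249),(-150,'b',24)),(S(596,212),(-150,'a',24)),
(D(478,217),(150,'b',18)),(D(518,237),(150,'a',18)),(D(152,347),(-150,'b',24)),(D(195,385),(-150,'a',24))]
# x axis toward -world y: rail +y = world +x side -> image lower in scene =farther x => 'b' = +27
Y={'a':-27,'b':27}
def W(p,l): c,s=np.cos(p[2]),np.sin(p[2]); return np.array([p[0]+c*l[0]-s*l[1],p[1]+s*l[0]+c*l[1],l[2]])
def f(p): return np.concatenate([proj(o[0],W(p,(l[0],Y[l[1]],l[2])))-o[1] for o,l in ends])
E
python3 - <<'E'
from fit import *
p0=[*onz('scene',(290,222),12)[:2],-1.3]
r=least_squares(f,p0);print(r.x,np.degrees(r.x[2]));print(f(r.x).reshape(-1,2).round(1).tolist())
p=r.x;np.save('rail.npy',p)
# stop: x from base block pixel & plate top
for c in('scene','side'):
    im=cv2.imread('pics/%s0.png'%c)
    q=lambda P:tuple(int(round(v*4)) for v in proj(c,P))
    big=cv2.resize(im,None,fx=4,fy=4,interpolation=2)
    for a,b in [((150,-27,0),(150,27,0)),((-150,-27,24),(-150,27,24)),((-150,27,24),(70,27,24)),((-150,-27,24),(70,-27,24)),((150,-27,18),(150,27,18)),((-150,8.5,24),(70,8.5,24)),((-150,-8.5,24),(70,-8.5,24))]:
        cv2.line(big,q(W(p,a)),q(W(p,b)),(0,255,0),1)
    for x in range(-40,20,10):
        cv2.line(big,q(W(p,(x,0,24))),q(W(p,(x,0,82))),(0,0,255) if x==0 else (255,255,0),1)
    o=q(W(p,(0,0,20)));cv2.imwrite('pics/fit_%s.png'%c,big[o[1]-250:o[1]+250,o[0]-300:o[0]+340])
# tray
T=bot
E
```

```text
[520.73427289 133.29018357  -1.55163631] -88.90221216953756
[[0.3, -1.0], [-0.1, 1.0], [0.4, 0.7], [0.9, -0.9], [-0.7, -1.1], [1.4, 0.1], [-0.0, 0.3], [0.1, -1.2]]
```

View pics/fit_scene.png

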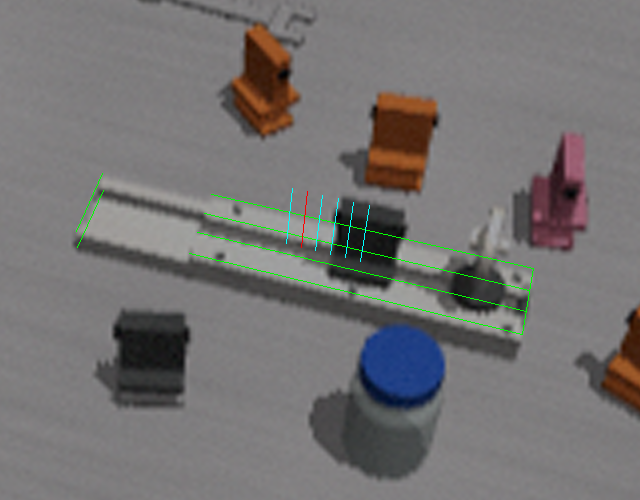

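View pics/fit_side.png

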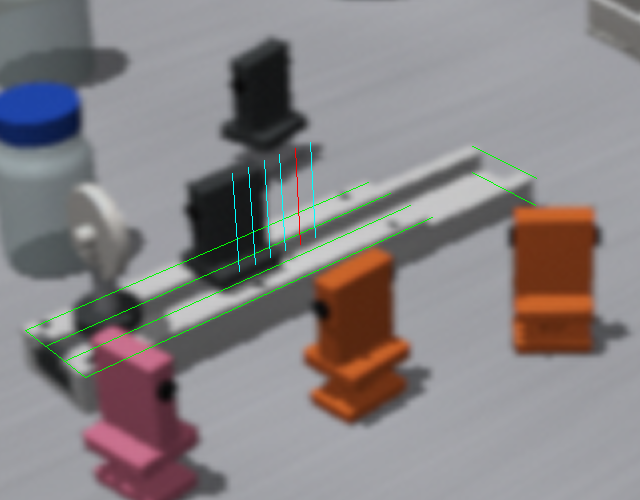

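```bash
cat >> h.py <<'E'
def wray(px):
    k=bot.calibration('wrist');K=np.array(k['camera_matrix']);T=np.array(k['world_from_camera'])
    d=(np.array(px,float)-K[:2,2])/K[0,0];r=np.hypot(*d);v=np.array([*(np.sin(r)*d/max(r,1e-9)),np.cos(r)])
    return T[:3,3],T[:3,:3]@v
def wproj(P):
    k=bot.calibration('wrist');K=np.array(k['camera_matrix']);T=np.linalg.inv(np.array(k['world_from_camera']))
    p=T[:3,:3]@np.asarray(P,float)+T[:3,3];h=np.hypot(p[0],p[1]);t=np.arctan2(h,p[2]);return K[:2,2]+K[0,0]*t*p[:2]/max(h,1e-9)
E
python3 - <<'E'
from fit import *
p=np.load('rail.npy')
for n,c,px in [('tray','scene',(144,200)),('tray','side',(318,158)),('or1','scene',(282,184)),('or2','scene',(316,200)),('pink','scene',(354,214)),('jar','scene',(314,268)),('dark2','scene',(254,252))]:
    w=onz(c,px,0)[:2];d=w-p[:2];print(n,w.round(), 'rail', round(d@[np.cos(p[2]),np.sin(p[2])]),round(d@[-np.sin(p[2]),np.cos(p[2])]))
s=bot.get_state();print(s['tool_rot'],np.round(bot.calibration('wrist')['world_from_camera'],2).tolist(),np.round(bot.calibration('wrist')['camera_matrix'],1).tolist())
t=W(p,(-30,0,0))
for yaw in (0,90,-90,180,91,1,-179,-89):
    q=bot.inverse_kinematics([t[0],t[1],230],[180,0,yaw]);print(yaw,None if q is None else np.round(q))
E
```

```text
tray [ 570. -291.] rail 425 41
tray [ 550. -289.] rail 423 21
or1 [386.  72.] rail 59 -136
or2 [416. 182.] rail -50 -103
pink [434. 292.] rail -161 -84
jar [635. 223.] rail -88 116
dark2 [637.  68.] rail 68 115
[1.79997628e+02 1.06037723e-03 2.67440767e+01] [[0.45, -0.86, -0.23, 306.01], [-0.89, -0.43, -0.12, -460.66], [0.0, 0.26, -0.97, 374.33], [0.0, 0.0, 0.0, 1.0]] [[297.3, 0.0, 251.2], [0.0, 297.3, 196.5], [0.0, 0.0, 1.0]]
0 [ 6. 14. 89. -0. 77. 96.]
90 [ 6. 14. 89. -0. 77.  6.]
-90 [   6.   14.   89.    0.   77. -174.]
180 [  6.  14.  89.   0.  77. -84.]
91 [ 6. 14. 89. -0. 77.  5.]
1 [ 6. 14. 89. -0. 77. 95.]
-179 [  6.  14.  89.   0.  77. -85.]
-89 [   6.   14.   89.    0.   77. -175.]
```

Run:
```python
from fit import *
p=np.load('rail.npy');yaw=np.degrees(p[2])+180
t=W(p,(-45,0,0))
bot.move_to([t[0],t[1],215],[180,0,yaw])
im=bot.read_camera('wrist');save(im,'w1.png')
for n in('stop','rail','filter_holder'):
    for r in bot.pinpoint(n,'wrist'):
        o,d=wray(r['position']);z=0 if n=='rail' else 6; w=(o+d*(z-o[2])/d[2])[:2];dd=w-p[:2]
        print(n,np.round(r['position']),round(r['score'],2),w.round(1),'rail',(dd@[np.cos(p[2]),np.sin(p[2])]).round(1),(dd@[-np.sin(p[2]),np.cos(p[2])]).round(1))
big=cv2.cvtColor(im,cv2.COLOR_RGB2BGR).copy()
for a,b in [((-150,27,24),(70,27,24)),((-150,-27,24),(70,-27,24)),((-150,8.5,24),(70,8.5,24)),((-150,-8.5,24),(70,-8.5,24)),((70,-27,18),(150,-27,18)),((70,27,18),(150,27,18)),((-150,-27,24),(-150,27,24)),((150,-27,18),(150,27,18))]:
    P=[wproj(W(p,np.array(a)+(np.array(b)-a)*u)) for u in np.linspace(0,1,20)]
    cv2.polylines(big,[np.int32(np.round(np.array(P)*16))],False,(0,255,0),1,shift=4)
cv2.imwrite('pics/w1o.png',big);print(bot.get_state()['time'],bot.get_state()['tcp_pos'])
```

```text
stop [277.  22.] 0.92 [547.1 362. ] rail -228.1 30.7
stop [170. 174.] 0.81 [420.3 175.9] rail -44.5 -99.6
stop [181.  79.] 0.78 [435.3 291.4] rail -159.7 -82.4
stop [254. 175.] 0.73 [524.  176.1] rail -42.7 4.0
stop [156. 250.] 0.44 [393.8  70.9] rail 60.0 -128.1
rail [258. 208.] 0.83 [529.5 131.9] rail 1.6 8.8
rail [255. 174.] 0.66 [524.6 175.2] rail -41.8 4.7
filter_holder [255. 113.] 0.58 [523.4 250.4] rail -117.1 4.9
3.6583 [520.13132895 177.68930954 215.01149409]
```

View pics/w1o.png

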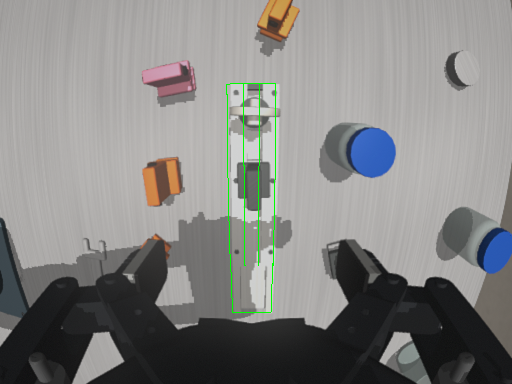

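View pics/w1.png

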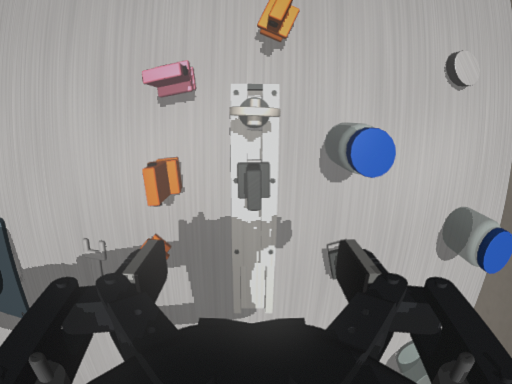

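Run:
```python
import cv2
a=cv2.imread('pics/w1.png');
c1=cv2.resize(a[70:215,215:295],None,fx=4,fy=4,interpolation=2)
c2=cv2.resize(a[195:340,215:295],None,fx=4,fy=4,interpolation=2)
cv2.imwrite('pics/w1z.png',cv2.hconcat([c1,c2]))
```

```text
(no output)
```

View pics/w1z.png

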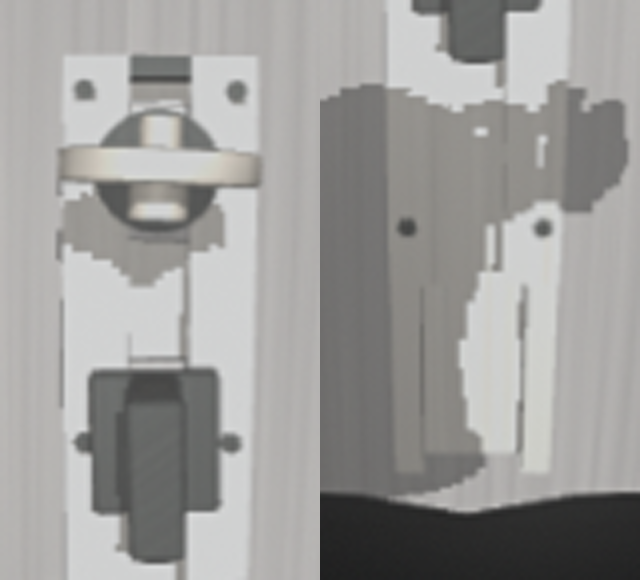

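Run:
```python
from fit import *
obs=[((230.6,84.1),(-150,-27,24)),((278.9,84.1),(-150,27,24)),((234.4,312.9),(150,-27,18)),((272.4,312.9),(150,27,18))]
g=lambda p:np.concatenate([wproj(W(p,l))-np.array(o)+.4 for o,l in obs])
p=least_squares(g,np.load('rail.npy')).x
print(p,np.degrees(p[2]),g(p).reshape(-1,2).round(1).tolist());np.save('railw.npy',p)
def L(px,z):
    o,d=wray(np.array(px)-.4);w=(o+d*(z-o[2])/d[2])[:2];dd=w-p[:2];return np.round([dd@[np.cos(p[2]),np.sin(p[2])],dd@[-np.sin(p[2]),np.cos(p[2])]],1).tolist()
cr=lambda u,v:(u/4+215,v/4+70)
print('block',[L(cr(*q),37) for q in((90,370),(218,370),(218,513),(90,513))])
print('plate',[L(cr(*q),82) for q in((130,400),(185,400),(185,562),(130,562))])
print('both-fit residual',f(p).reshape(-1,2).round(1).tolist())
```

```text
[523.88955449 133.07982267  -1.55627314] -89.16788288849357 [[-0.3, -0.1], [0.2, 0.2], [-0.2, -0.1], [0.2, -0.1]]
block [[-63.1, -18.6], [-63.2, 16.3], [-22.8, 17.0], [-22.7, -18.9]]
plate [[-62.7, -7.1], [-62.8, 5.8], [-22.8, 6.3], [-22.7, -7.1]]
both-fit residual [[-0.1, -0.4], [-0.6, 1.7], [0.1, 1.9], [0.7, 0.2], [-1.3, -1.5], [0.7, -0.3], [-0.9, -0.6], [-0.9, -2.1]]
```

Run:
```python
from fit import *
p=np.load('railw.npy');yaw=np.degrees(p[2])+180
bot.grip(44,40)
t=W(p,(-42.8,-0.4,0))
bot.move_to([t[0],t[1],130],[180,0,yaw])
print(bot.move_l([t[0],t[1],48],max_speed=120,max_force=15))
im=bot.read_camera('side');save(im[150:300,100:300].repeat(3,0).repeat(3,1),'g1.png')
s=bot.get_state();print(s['time'],s['tcp_pos'],s['wrist_force'],s['finger_gap'])
```

```text
False
5.4583 [523.93084068 176.03499571  49.2535319 ] [ 0.54413605 -1.47155485  0.68001232] 43.66762711744719
```

View pics/g1.png

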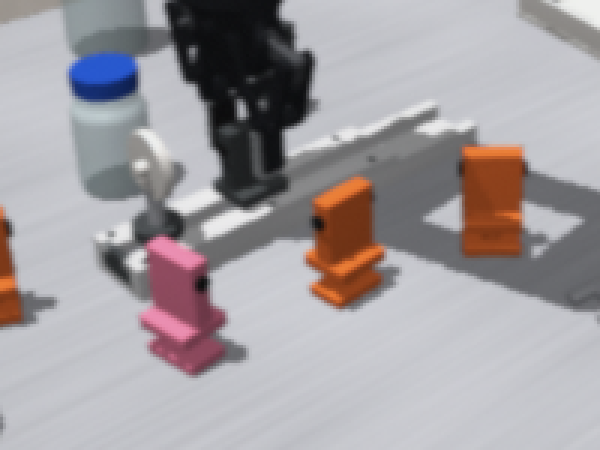

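The fingers straddle the plate with the block visible below at about (250,185) in the crop, and they are clear of the filter holder at (155,190). Gripping now, then sliding.

Run:
```python
from fit import *
p=np.load('railw.npy')
bot.grip(5,50)
s=bot.get_state();print(s['time'],s['tcp_pos'],s['wrist_force'],s['finger_gap'])
z=s['tcp_pos'][2]
for x in(0,108):
    t=W(p,(x,-0.4,0));print(bot.move_l([t[0],t[1],48],max_speed=60,max_force=25))
    s=bot.get_state();print(s['time'],s['tcp_pos'],s['wrist_force'],s['finger_gap'])
im=bot.read_camera('scene');save(im[150:300,180:380].repeat(3,0).repeat(3,1),'g2.png')
im=bot.read_camera('side');save(im[130:280,130:330].repeat(3,0).repeat(3,1),'g3.png')
```

```text
5.8333 [523.40986243 175.924931    48.70974148] [-0.88913818  0.22403129  4.52859918] 13.346388003262039
False
6.7 [524.47235625 132.83819542  48.74680138] [0.37192359 1.97741628 6.49651214] 13.444947124072739
False
8.65 [526.18771705  25.40943621  49.08786436] [6.77583569e-03 3.93757712e+00 8.69971593e+00] 13.722189922462428
```

View pics/g2.png

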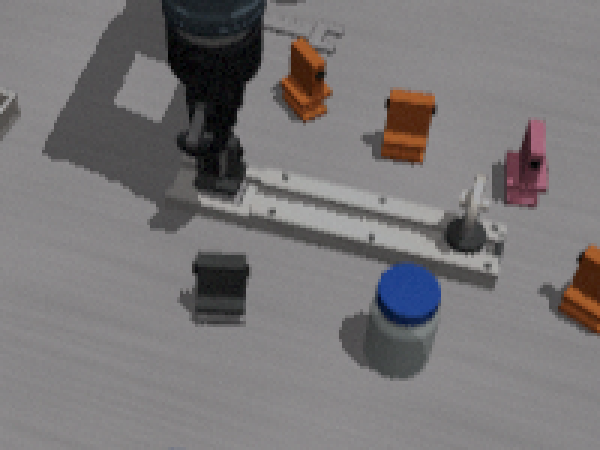

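View pics/g3.png

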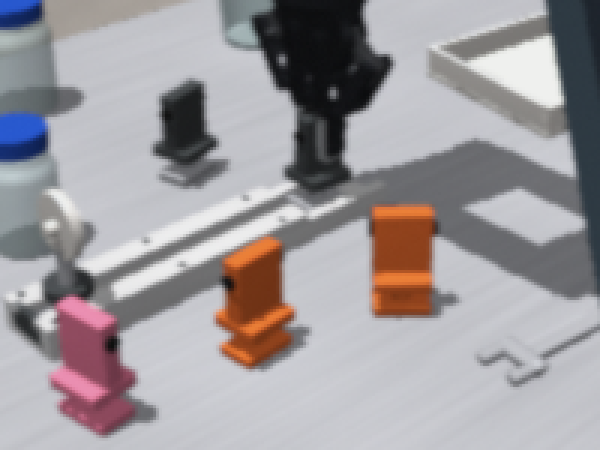

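Run:
```python
from fit import *
c=[onz('scene',S(*q)[1],30)[:2] for q in((52,60),(190,103),(117,207))]
for a in c: print(a.round(1))
print(np.linalg.norm(c[1]-c[0]),np.linalg.norm(c[2]-c[1]),'centre',(c[0]+c[2])/2)
# lift
s=bot.get_state();t=s['tcp_pos']
print(bot.move_l([t[0],t[1],170],max_speed=100))
s=bot.get_state();print(s['time'],s['wrist_force'],s['finger_gap'])
im=bot.read_camera('side');save(im[80:260,130:380].repeat(3,0).repeat(3,1),'g4.png')
```

```text
[ 473.9 -385.2]
[ 487.7 -192. ]
[ 649.2 -199.4]
193.6438820516282 161.646272025325 centre [ 561.54829998 -292.30350849]
False
10.1167 [-0.13719662  0.31425088 -2.90177332] 13.36765000260263
```

View pics/g4.png

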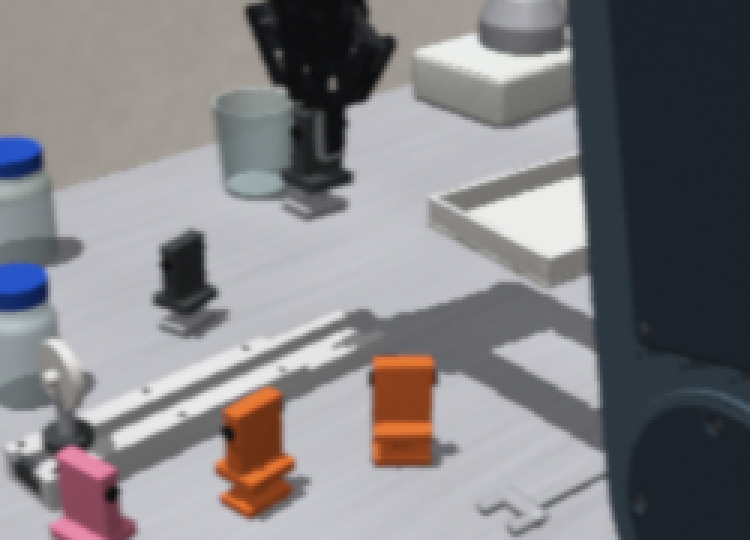

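Run:
```python
from fit import *
t=[562,-290]
bot.move_l([*t,170],max_speed=180)
im=bot.read_camera('wrist');save(im,'t1.png')
for r in bot.pinpoint('tray','wrist'):
    o,d=wray(r['position']);print(r['score'],(o-d*o[2]/d[2]).round(1))
print(bot.move_l([*t,62],max_speed=100,max_force=15))
im=bot.read_camera('scene');save(im[130:250,70:230].repeat(4,0).repeat(4,1),'t2.png')
s=bot.get_state();print(s['time'],s['tcp_pos'],s['wrist_force'],s['finger_gap'])
```

```text
0.89 [ 562.7 -301.8    0. ]
False
13.4667 [ 562.53684247 -290.38899042   62.93409358] [-0.03114692 -0.57084984 -2.67298249] 13.409395456877116
```

View pics/t1.png

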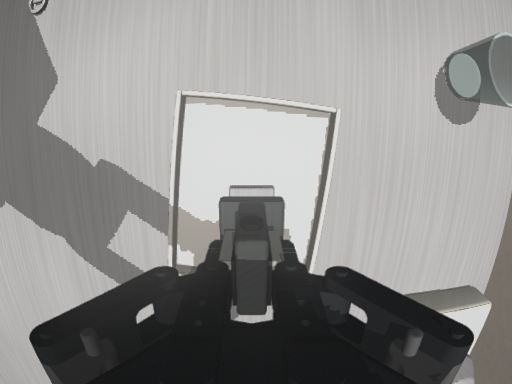

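View pics/t2.png

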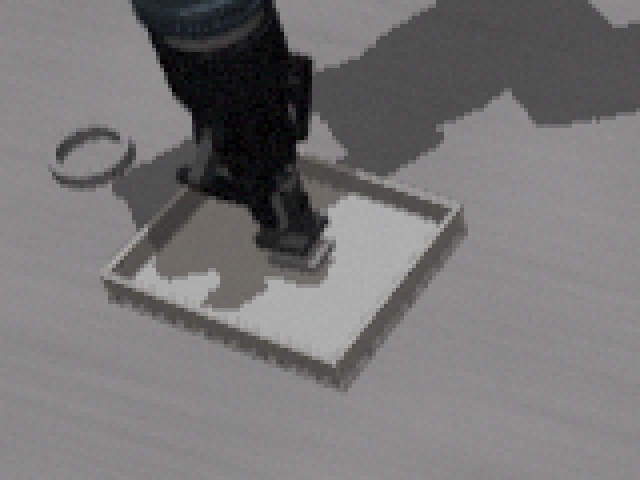

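The stop hangs over the middle of the tray, with its foot at about (300,258) in the crop. Lowering it until contact, then releasing.

Run:
```python
from fit import *
t=[562,-290]
print(bot.move_l([*t,44],max_speed=20,max_force=4))
s=bot.get_state();print(s['time'],s['tcp_pos'],s['wrist_force'])
bot.grip(44); 
s=bot.get_state();print(s['time'],s['tcp_pos'],s['wrist_force'],s['finger_gap'])
q=s['tcp_pos'];bot.move_l([q[0],q[1],150],max_speed=80)
im=bot.read_camera('wrist');save(im,'e1.png')
for r in bot.pinpoint('stop','wrist')[:2]:
    o,d=wray(r['position']);print(r['score'],(o+d*(5-o[2])/d[2]).round(1))
bot.move_l([q[0],q[1],250],max_speed=150)
im=bot.read_camera('scene');save(im,'e2.png')
im=bot.read_camera('side');save(im,'e3.png')
for r in bot.pinpoint('filter_holder','side'): print(r)
print(bot.get_state()['time'])
```

```text
True
14.1417 [ 561.89456769 -289.83942893   48.11857811] [-0.18962251 -0.59173103  4.95397376]
14.5417 [ 560.94576228 -289.15726541   46.79622647] [-0.12016082  0.65498939 -0.44602742] 44.06272660055631
0.78 [ 561.9 -286.6    5. ]
{'position': [151.7, 234.9], 'score': 0.6}
17.0417
```

View pics/e1.png

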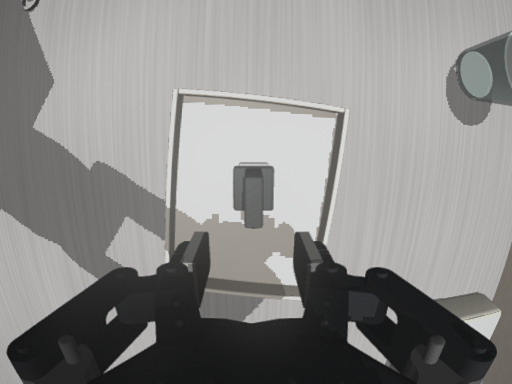

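View pics/e2.png

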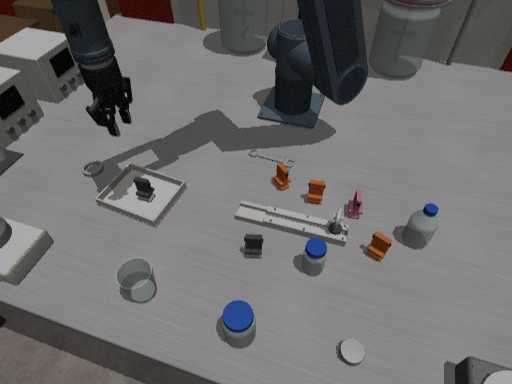

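View pics/e3.png

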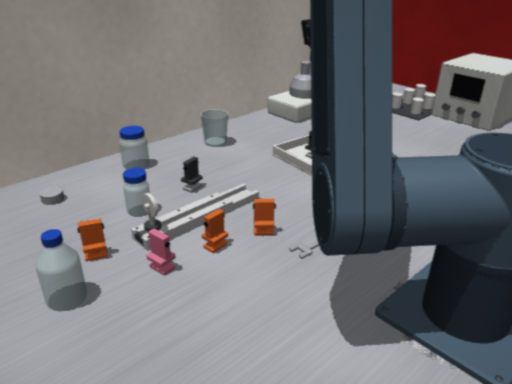

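The stop stands upright mid-tray (scene (144,187), wrist (253,195)). The filter holder is unmoved (scene (337,222), side (152,235) against (150,235) before), and the gripper is clear.

```bash
python3 -c "
from rig import bot
print(bot.close_job(), bot.get_state()['time'])"
```

```text
the job is handed in; nothing more can be done
the job is handed in; nothing more can be done
```

The dark stop is out of the rail and standing upright near the middle of the white tray. The job was handed in at about 17 s, well under the 38 s limit.

I gripped it by its plate, slid it from x of about -43 mm to about +108 mm (gripper position in the rail frame), lifted it there, then lowered it until it touched the tray floor and released it.

- **Stop:** the last wrist and scene pictures show it upright and released, at about (562, -287) mm. The tray centre came out as about (562, -292) to (563, -302) mm, depending on the estimate. The wrist force during the slide stayed around 10 N.
- **Filter holder:** it has not visibly moved. The side camera puts it at pixel (152,235), against (150,235) at the start, which is within detector noise.
- **Checks that disagreed:** the first rail fit, from the scene and side cameras, was about 3 mm off the wrist-camera fit. I used the wrist fit. No later check failed.

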